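Pin the bracket and hold the hidden bolt head while the nut is run up

ROBOT

A 7-joint arm with a two-finger parallel gripper is mounted at the origin on a cart in front of the work surface, level with it; the furniture and walls round the work are solid. World frame = base frame: x ahead of the robot, y to its left, z up, the work surface at z = 0. Lengths are in m, angles in rad, forces in N, time in s.
With the tool pointing down it reaches from about 0.425 to 0.875 m from the base axis. Payload 4.7 kg.
Tool frame: the origin (TCP) lies midway between the tips of the shut fingers; the grasp point (between the pads) lies 19 mm behind it (manip.tcp_to_grasp is the distance from the TCP to the grasp point, in m); z points along the fingers, x is the direction in which the jaws open and shut, and the axes are right-handed (so a half turn about z gives the same grasp; the last joint's range is limited). The gripper opens to 85 mm and grips with 20 to 120 N. Pads are 22 mm wide; open, the fingers measure 114 mm over their backs; the gripper's body (76 mm by 85 mm) begins 54 mm behind the grasp point. The pads swing forward as they close: fully open they stand 13 mm farther back than shut.
Start: joints at [-1.275, 0.321, -0.07, 1.45, 0.023, 1.371, -0.057], TCP at [0.181, 0.624, 0.231] pointing down, gripper open.
Joint ranges: [-2.86, 2.86], [-0.3, 2.09], [-1.38, 1.24], [0.06, 2.45], [-1.56, 4.7], [0.09, 2.05], [-2.69, 2.69]. Speed limits (rad/s): [2.57, 2.57, 3.14, 3.14, 3.14, 3.14, 3.14].

INTERFACE

Orientations are given as a rotation vector (axis times angle).
In Python, from bench import manip, grab_frame, camera_params gives the robot as it stands.
- The arm moves only by the tool play_rows, never from a script. Its argument "commands" is one flat list of numbers, 5 for each row, row after row: the shift along the world's x, y, z in cm, then the turn about the world's z in rad, then the gripper command: -1 is shut, 1 is fully open, values between are in proportion. In form: [dx, dy, dz, yaw, claw, dx, dy, dz, yaw, claw, ...]. A call has 1 to 20 rows; each row is the pose to reach, as a shift and turn from the pose measured when the call began; what a row does not reach only later rows make up. A row lasts 1/8 s, in which the tool goes at most 62.5 mm and 10.7 degrees, less where a joint would pass 70% of its speed; a pose out of reach is approached as far as the arm can. A call with a gripper value outside its range is refused whole. The fingers move at their own pace and stop on an object; the grip force is fixed at half the most. Time passes only in rows, so rows that repeat a pose let the fingers close. It gives the time, the measured TCP pose, the force and the opening at its end, in the units of the state.
- manip.get_obs(): the state, without advancing time (a new reading comes with each control period).
- grab_frame(name): name is "scene" or "top"; returns the picture (420x560x3 uint8, red, green, blue); there is no depth.
- camera_params(name): a dict with "fx", "fy", "cx", "cy" (pixels), "k1" (the pictures are not rectified: a ray, as slopes to the right and down, at radius r is drawn at 1 + k1 r^2 times it, then the intrinsics apply), "xyz" and "attitude" of the camera in the world. Camera axes: x right, y up, looking along -z (the intrinsics and any distortion apply to the point x, -y, -z); pixel columns grow to the right and rows downward; lengths in m; the calibration is good to about 2 mm. A picture is of the moment at which its call begins. camera_params takes no time and is no camera call.
- manip.job_done(): hands the job in, once; it reports no verdict.
The state is a dict: "t": time; "joint_positions": joint angles; "dq": joint speeds; "joint_efforts": joint torques, N m; "ee_pos": TCP position; "orientation": TCP orientation; "wrist_force": force on the tool from outside, world axes, zero at the start; "ft_torque": the same for the moment, N m; "width": finger opening in m.
Only numpy, scipy, OpenCV 4.12 (cv2) and the standard library are available. Lean on these libraries where they do the work, as an engineer would, in place of code of your own. Each camera call takes 0.05 s, during which the arm holds its last target.

TASK

Put the red locating pin fully home in the bracket base's one-dot hole, then the blue pin fully home in its two-dot hole. Only then reach down into the narrow gap behind the green bracket, grip the hidden hexagon bolt head, which is turning slowly along with the running nut runner, and hold it from turning until the nut has run up tight and everything stands still (about five seconds). Finish while still gripping the head, both pins home, and do not push the white tub of hand cleaner or the ball bearing about.

Things in the scene. Friction and masses are not known exactly. Their poses are not given: they have to be found in the camera images.
- bracket: Fixed. Grey base 185x180x25 mm; two green upright plates 90 mm wide (along y), tops 95 mm above the bench; behind the front one a gap 50 mm wide along x, open at top and ends. Origin: on the bench under the bolt head's centre; x runs from the nut runner (in front, top 93 mm up) to the rear, z up. Gap faces 22 mm before and 28 mm behind the head's centre; before it an 18 mm thick sleeve, 15 mm long
- bolt_head: Brass hexagon head in the gap, 24 mm across flats, 28 across corners, 13 long. Origin: its centre, 70 mm above the bench; x is the bolt axis = bracket's x. It turns at about 0.8 rad/s with the nut until held; grip any flats or corners, closing along the bracket's y (it settles to its flats). Holding takes 0.03 N m, 0.08 N m once the nut is tight: grip with 20 N or more if possible
- thread (a joint): How far the nut has been run on the bolt, in rad: 0 while bolt and nut turn together, grows at about 0.5 rad/s while the head is held, stops at 2.0 when the nut is tight
- nut (a joint): Turning angle of the nut runner's socket, rad; it runs from the start at about 0.8 rad/s and stalls when the nut is tight and the head held
- hole_one (a point): Centre of the mouth of the one-dot hole, on top of the base (25 mm above the bench), 85 mm in front of and 65 mm to the left (+y of the bracket) of the bolt head. Hole 13 mm, chamfered, in diameter, 25 mm deep, upright; one white dot before it
- hole_two (a point): Centre of the mouth of the two-dot hole, the same as hole_one but 65 mm to the right (-y of the bracket); two white dots before it
- red_grip (a point): Red pin, upright: steel shank 10 mm in diameter, 20 mm long, tip tapered, under a red round grip 22 mm in diameter, 52 mm tall, with a 24 mm shoulder at its foot. Point: centre of the grip, 26 mm above the shoulder, 46 mm above the tip; z is the pin's axis. Fully home the shoulder rests on the base and the point is 26 mm above the hole's mouth. About 100 g
- blue_grip (a point): Blue locating pin, otherwise the same as the red one
- red_pin: The red pin; origin at the centre of its tip
- blue_pin: The blue pin; origin at the centre of its tip
- pin_stand: Fixed black block 70 x 150 x 25 mm, origin under its centre. The pins stand in its two holes, 80 mm apart along its y, shoulders resting on its top (25 mm above the bench); either pin may be in either hole
- cleaner_tub: White tub with a red band, 97 mm across and 82 mm tall, bystander; origin under its centre
- bearing: Steel ball bearing 52 mm across, 15 mm thick, lying flat, bystander; origin under its centre

How it is judged:
On the way, in this order (a step that is already met when the one before it is completed fails the run):
1. the red pin stands fully home in the one-dot hole, let go, the blue one not yet in its hole (horizontal distance between red_grip and hole_one below 0.004 m and z of red_grip in the frame of hole_one below 0.0295 m and angle between red_grip's own z axis and vertical below 0.1 rad and contact force between the fingers and red_pin below 0.3 N and not (horizontal distance between blue_grip and hole_two below 0.004 m and z of blue_grip in the frame of hole_two below 0.0295 m and angle between blue_grip's own z axis and vertical below 0.1 rad)), for 0.2 s.
2. the blue pin too stands fully home in the two-dot hole, let go (horizontal distance between red_grip and hole_one below 0.004 m and z of red_grip in the frame of hole_one below 0.0295 m and angle between each of red_grip, blue_grip's own z axis and vertical below 0.1 rad and horizontal distance between blue_grip and hole_two below 0.004 m and z of blue_grip in the frame of hole_two below 0.0295 m and contact force between the fingers and blue_pin below 0.3 N), for 0.2 s.
3. the bolt head is gripped and the nut runs up on it (contact force between the fingers and bolt_head above 8 N and distance between the grasp point and bolt_head below 0.02 m and value of joint thread above 0.5 rad), for 0.2 s.
At the end, for the whole second after the job is handed in: Fingers grip the bolt head (over 8 N, grasp point within 20 mm of its centre); nut tight (thread above 1.9 rad) and still (under 0.05 rad/s); red pin in the one-dot hole, blue in the two-dot hole (within 4 mm of its axis, shoulder within 3.5 mm of the base, tilt under 0.1 rad) (horizontal distance between red_grip and hole_one below 0.004 m and z of red_grip in the frame of hole_one below 0.0295 m and angle between each of red_grip, blue_grip's own z axis and vertical below 0.1 rad and horizontal distance between blue_grip and hole_two below 0.004 m and z of blue_grip in the frame of hole_two below 0.0295 m and contact force between the fingers and bolt_head above 8 N and distance between the grasp point and bolt_head below 0.02 m and velocity of joint nut between -0.05 and 0.05 rad/s and value of joint thread above 1.9 rad); the arm keeps its last pose, push and grip.
It fails at once if the nut is run up on the bolt before both pins are home (value of joint thread above 0.3 rad and not (horizontal distance between red_grip and hole_one below 0.004 m and z of red_grip in the frame of hole_one below 0.0295 m and angle between each of red_grip, blue_grip's own z axis and vertical below 0.1 rad and horizontal distance between blue_grip and hole_two below 0.004 m and z of blue_grip in the frame of hole_two below 0.0295 m)).
It fails at once if the tub of hand cleaner is moved more than 30 mm (distance of cleaner_tub from where it was at the start of the episode above 0.03 m).
It fails at once if the ball bearing is moved more than 30 mm (distance of bearing from where it was at the start of the episode above 0.03 m).
It also fails if it takes over 67 s, if anything falls off the work surface, if the arm or the gripper's body presses on something with over 40 N, if the wrist force passes 120 N, or if a joint passes its speed limit or range.

## Working session

There is one attempt and no reset: what is moved stays moved. The work goes in short steps, Python scripts to look and compute and a tool call to move; the robot and the scene stay as the last step left them, time stands still between calls to the robot, and variables do not carry over. Pictures are saved under pics/ and viewed, and the job is handed in when it is done.

Besides the shell and the picture viewer there is one more tool, called after "Emit:" as a command line: name --argument value ..., lists and objects as JSON in quotes. play_rows: Moves the arm, as the interface text tells. Its arguments: {"type":"object","properties":{"commands":{"type":"array","items":{"type":"number"}}},"required":["commands"]}

```bash
ls; mkdir -p pics; python3 - <<'E'
from bench import manip, grab_frame, camera_params
import cv2
for n in ("scene","top"):
    cv2.imwrite(f"pics/{n}0.png",cv2.cvtColor(grab_frame(n),cv2.COLOR_RGB2BGR)); print(camera_params(n))
print(manip.get_obs(), manip.tcp_to_grasp)
E
```

```text
pics
{'fx': 433.2931205649672, 'fy': 433.2931205649672, 'cx': 279.60899311724125, 'cy': 209.38334812849698, 'k1': -0.060005948297530316, 'xyz': array([0.55304791, 0.90970629, 0.63682993]), 'attitude': array([-0.03097967, -1.55077723, -2.71909638])}
{'fx': 463.0374825583567, 'fy': 463.0374825583567, 'cx': 280.5568386390505, 'cy': 209.5823885894001, 'k1': -0.15926638638081564, 'xyz': array([ 0.35967829, -0.00595969,  1.28379418]), 'attitude': array([ 0.11121555, -0.11046858, -1.59355343])}
{'t': 0.1, 'joint_positions': array([-1.27491166,  0.32174123, -0.07008181,  1.45154568,  0.02260434,
        1.3708328 , -0.05687531]), 'dq': array([ 0.0011776 ,  0.00012342, -0.00157504, -0.00233114, -0.00091379,
        0.00142517,  0.00161137]), 'joint_efforts': array([ 1.35970172e-04, -4.94879043e+01, -3.83721432e-01, -3.15207481e+01,
        1.31503504e-02,  7.51967164e-03,  3.70407406e-05]), 'ee_pos': array([0.18065929, 0.62387995, 0.23034151]), 'orientation': array([ 2.51043239e+00,  1.88686750e+00, -2.08648169e-03]), 'wrist_force': array([ 0.10306736, -0.28846167, -0.20019501]), 'ft_torque': array([ 0.01322745, -0.01106679,  0.00841017]), 'width': 0.0853846502658644} 0.0187
```

View pics/scene0.png

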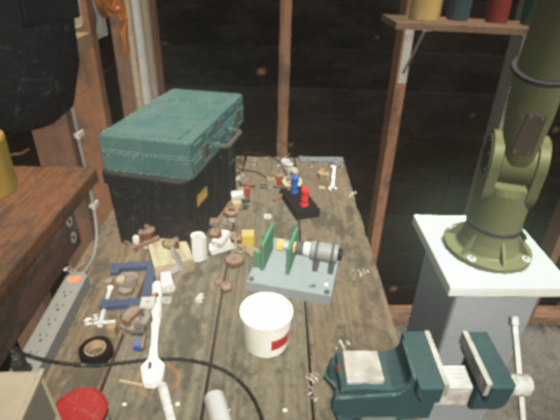

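View pics/top0.png

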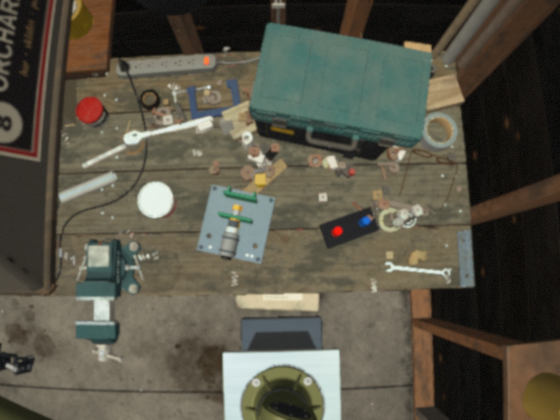

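```bash
cat > h.py <<'E'
import numpy as np, cv2
from scipy.spatial.transform import Rotation as R
from bench import manip, grab_frame, camera_params
def cam(n):
    c=camera_params(n); return c, R.from_rotvec(c['attitude']).as_matrix()
def proj(n,P):
    c,M=cam(n); q=(np.atleast_2d(P)-c['xyz'])@M
    a=q[:,0]/-q[:,2]; b=-q[:,1]/-q[:,2]; r2=a*a+b*b; s=1+c['k1']*r2
    return np.c_[c['fx']*a*s+c['cx'],c['fy']*b*s+c['cy']]
def ray(n,uv):
    c,M=cam(n); d=(np.array(uv,float)-[c['cx'],c['cy']])/[c['fx'],c['fy']]; u=d.copy()
    for _ in range(30): u=d/(1+c['k1']*(u@u))
    return c['xyz'],M@np.array([u[0],-u[1],-1])
def atz(n,uv,z):
    o,d=ray(n,uv); return o+d*(z-o[2])/d[2]
def crop(n,img,x0,y0,w,h,k,fn):
    cv2.imwrite(fn,cv2.resize(cv2.cvtColor(img[y0:y0+h,x0:x0+w],cv2.COLOR_RGB2BGR),None,fx=k,fy=k,interpolation=cv2.INTER_CUBIC))
E
python3 - <<'E'
from h import *
i=cv2.cvtColor(cv2.imread('pics/top0.png'),cv2.COLOR_BGR2RGB)
crop('top',i,185,175,100,100,6,'pics/t1.png'); crop('top',i,310,190,100,70,8,'pics/t2.png')
i=cv2.cvtColor(cv2.imread('pics/scene0.png'),cv2.COLOR_BGR2RGB)
crop('s',i,240,215,110,90,7,'pics/s1.png'); crop('s',i,270,160,70,60,10,'pics/s2.png')
print(proj('top',[[0,0,0],[.18,.62,.23]]),proj('scene',[.18,.62,.23]))
for uv in [(240,205),(337,231),(365,222)]: print(atz('top',uv,.05))
E
```

```text
[[282.8060354  406.69517407]
 [ 20.57562096 353.08082397]] [[604.56257905 396.89481002]]
[0.54967064 0.10149087 0.05      ]
[ 0.47250333 -0.15735899  0.05      ]
[ 0.49470976 -0.23420876  0.05      ]
```

View pics/t1.png

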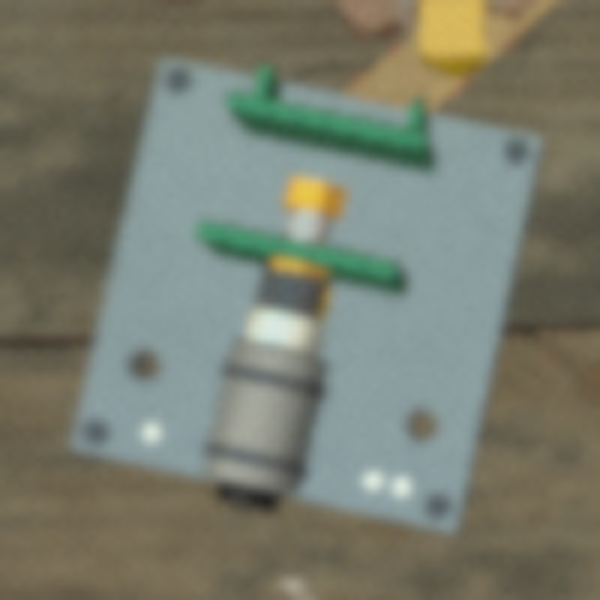

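View pics/t2.png

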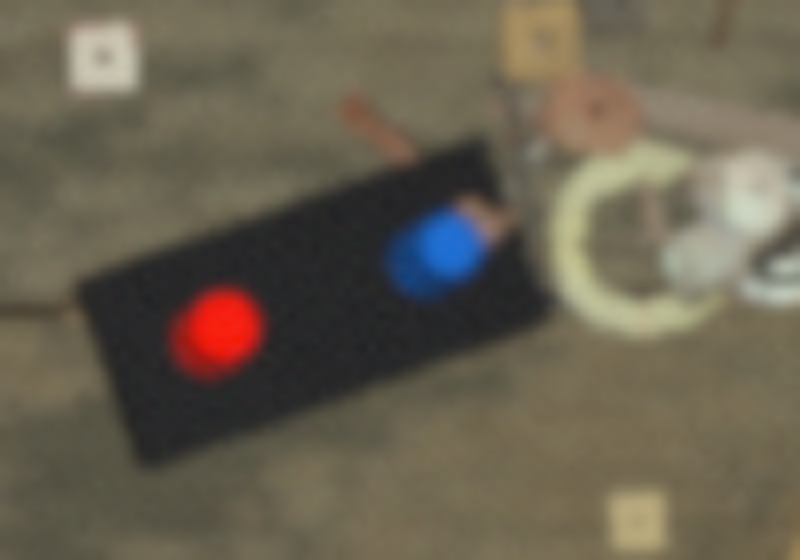

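View pics/s1.png

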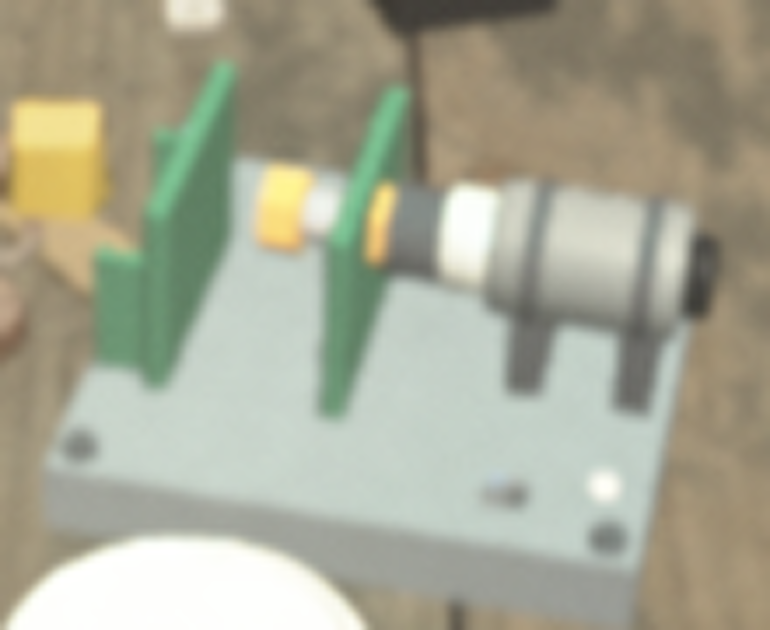

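View pics/s2.png

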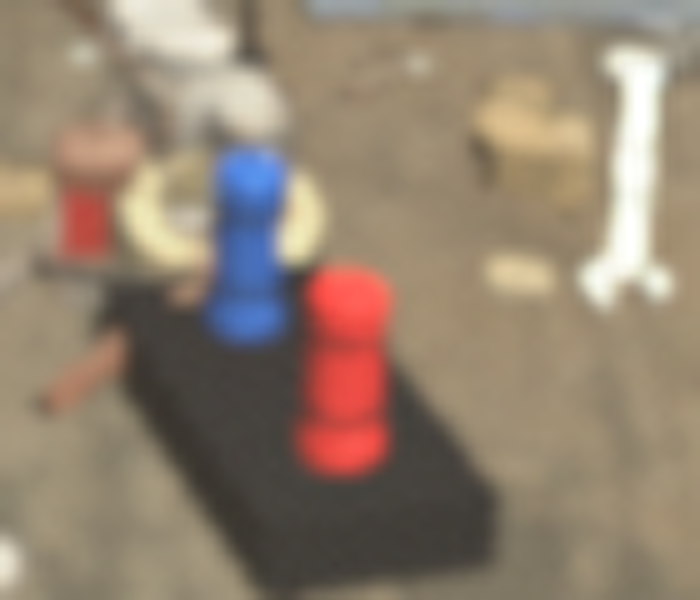

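```bash
python3 - <<'E'
from h import *
t=lambda x,y,x0,y0,k:(x0+(x+.5)/k-.5,y0+(y+.5)/k-.5)
img=cv2.imread('pics/top0.png').astype(float)
def dark(u,v,r=4):
    u,v=int(round(u)),int(round(v)); g=img[v-r:v+r+1,u-r:u+r+1].mean(2); w=np.clip(np.median(g)-12-g,0,None)
    Y,X=np.mgrid[v-r:v+r+1,u-r:u+r+1]; return (w*X).sum()/w.sum(),(w*Y).sum()/w.sum()
h=[]
for x,y in [(145,365),(422,425)]:
    a=t(x,y,185,175,6); b=dark(*a,3); print(a,b); h.append(atz('top',b,.025)); print(h[-1], atz('top',a,.025))
print(np.linalg.norm(h[0]-h[1])); d=h[0]-h[1]; d/=np.linalg.norm(d); yaw=np.arctan2(-d[0],d[1]); xb=np.array([np.cos(yaw),np.sin(yaw)]);print('yaw',yaw,'origin',(h[0]+h[1])[:2]/2+.085*xb)
hs=t(505,492,240,215,7); print('scene hole',hs,atz('scene',hs,.025))
def colc(n,im,u0,v0,u1,v1,f):
    s=im[v0:v1,u0:u1]; w=f(s); Y,X=np.mgrid[v0:v1,u0:u1]; return (w*X).sum()/w.sum(),(w*Y).sum()/w.sum()
P=[]
for x,y in [(227,327),(455,245)]:
    a=t(x,y,310,190,8); P.append(atz('top',a,.077)); print('pin',P[-1])
print(np.linalg.norm(P[0]-P[1]))
for x,y,z in [(348,285,.077),(250,165,.077),(343,455,.025),(247,325,.025)]:
    print('scene pin',atz('scene',t(x,y,270,160,10),z))
for nm,x,y,z in [('st',80,285,.025),('st',150,465,.025),('st',480,137,.025),('st',552,305,.025)]: print(nm,atz('top',t(x,y,310,190,8),z))
for x,y in [(157,57),(545,136),(460,533),(72,448)]: print('base',atz('top',t(x,y,185,175,6),.025))
for x,y in [(315,198)]: print('head',atz('top',t(x,y,185,175,6),.083))
E
```

```text
(208.75, 235.41666666666666) (np.float64(208.3858695652174), np.float64(235.37364130434784))
[0.47172157 0.19164759 0.025     ] [0.47158046 0.19064382 0.025     ]
(254.91666666666669, 245.41666666666669) (np.float64(254.57637474541752), np.float64(245.43380855397146))
[0.44126081 0.06551348 0.025     ] [0.44128501 0.06458618 0.025     ]
0.12976005384070008
yaw -0.23695813109429686 origin [0.53911599 0.10862705]
scene hole (311.7142857142857, 284.8571428571429) [0.46996077 0.19151067 0.025     ]
pin [ 0.47144619 -0.15657466  0.077     ]
pin [ 0.49645614 -0.23328259  0.077     ]
0.08068211357200557
scene pin [ 0.47149261 -0.1559868   0.077     ]
scene pin [ 0.49652018 -0.23011197  0.077     ]
scene pin [ 0.47043815 -0.15160718  0.025     ]
scene pin [ 0.49539125 -0.22804796  0.025     ]
st [ 0.4920458  -0.11321742  0.025     ]
st [ 0.42986829 -0.13487251  0.025     ]
st [ 0.53963323 -0.25372431  0.025     ]
st [ 0.48068548 -0.27576139  0.025     ]
base [0.61447188 0.18451811 0.025     ]
base [0.57258816 0.00564603 0.025     ]
base [0.39206164 0.04837199 0.025     ]
base [0.4344235  0.22443425 0.025     ]
head [0.53793067 0.10638081 0.083     ]
```

Emit:
play_rows --commands '[27, -24, 0, 0.045, 0.4, 27, -24, 0, 0.045, 0.4, 27, -24, 0, 0.045, 0.4, 27, -24, 0, 0.045, 0.4, 27, -24, 0, 0.045, 0.4, 27, -24, 0, 0.045, 0.4, 32, -52, 0, 0.045, 0.4, 32, -52, 0, 0.045, 0.4, 32, -52, 0, 0.045, 0.4, 32, -52, 0, 0.045, 0.4, 32, -52, 0, 0.045, 0.4, 29.1, -78, -7.3, 0.045, 0.4, 29.1, -78, -7.3, 0.045, 0.4, 29.1, -78, -7.3, 0.045, 0.4, 29.1, -78, -7.3, 0.045, 0.4, 29.1, -78, -7.3, 0.045, 0.4, 29.1, -78, -7.3, 0.045, 0.4, 29.1, -78, -7.3, 0.045, 0.4]'

```text
t: 2.35
ee_pos: [0.4721, -0.1545, 0.1574]
orientation: [2.466, 1.945, -0.001]
wrist_force: [-0.3, -0.8, 0.3]
width: 0.0599
```

```bash
python3 - <<'E'
from h import *
i=grab_frame('scene'); j=grab_frame('top')
crop('s',i,230,100,140,110,5,'pics/s3.png'); crop('t',j,290,170,120,90,6,'pics/t3.png'); print(manip.get_obs()['ee_pos'])
E
```

```text
[ 0.47231901 -0.15431685  0.1575678 ]
```

View pics/s3.png

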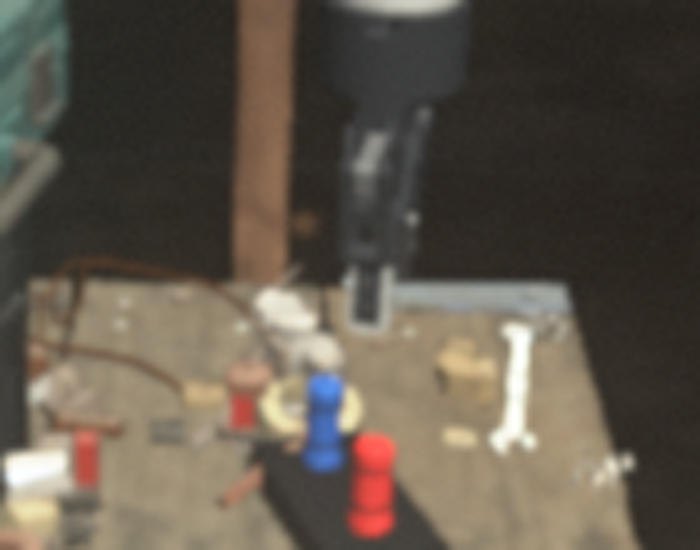

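View pics/t3.png

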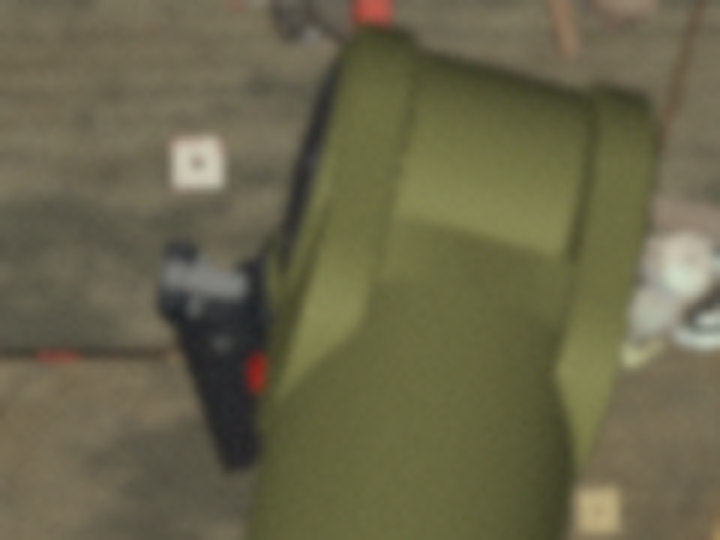

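Emit:
play_rows --commands '[-0.1, -0.2, -3, 0, 0.4, -0.1, -0.2, -6, 0, 0.4, -0.1, -0.2, -9, 0, 0.4, -0.1, -0.2, -12, 0, 0.4, -0.1, -0.2, -12, 0, 0.4, -0.1, -0.2, -12, 0, 0.4]'

```text
t: 3.2
ee_pos: [0.4723, -0.1558, 0.0386]
orientation: [2.463, 1.948, 0.001]
wrist_force: [-0.4, -0.7, -0.2]
width: 0.0601
```

Emit:
play_rows --commands '[-0.1, 0, -0.1, 0, 0.4, -0.1, 0, -0.1, 0, 0.4, -0.1, 0, -0.1, 0, -1, -0.1, 0, -0.1, 0, -1, -0.1, 0, -0.1, 0, -1, -0.1, 0, -0.1, 0, -1]'

```text
t: 3.95
ee_pos: [0.4714, -0.1565, 0.038]
orientation: [2.462, 1.947, 0.0]
wrist_force: [-1.6, -1.4, 4.8]
width: 0.0203
```

Emit:
play_rows --commands '[0, 0, 4, 0, -1, 0, 0, 9, 0, -1, 0, 0, 12, 0, -1, 0, 6, 12, 0, -1, 0, 12, 12, 0, -1, 0, 18, 12, 0, -1, 0, 24, 12, 0, -1, 0, 30, 12, 0, -1, 0, 34.8, 12, 0, -1, 0, 34.8, 12, 0, -1, 0, 34.8, 12, 0, -1, 0, 34.8, 12, 0, -1]'

```text
t: 5.45
ee_pos: [0.4715, 0.1899, 0.1577]
orientation: [2.465, 1.943, -0.001]
wrist_force: [-0.4, -0.0, -1.3]
width: 0.0208
```

```bash
python3 - <<'E'
from h import *
i=grab_frame('scene'); j=grab_frame('top')
cv2.imwrite('pics/s4r.png',cv2.cvtColor(i,cv2.COLOR_RGB2BGR)); cv2.imwrite('pics/t4r.png',cv2.cvtColor(j,cv2.COLOR_RGB2BGR))
crop('s',i,240,180,130,110,6,'pics/s4.png'); crop('t',j,150,170,130,100,6,'pics/t4.png'); o=manip.get_obs(); print(o['ee_pos'],o['orientation'],o['width'],o['t'])
E
```

```text
[0.47161576 0.19018898 0.1579545 ] [2.46478445e+00 1.94372860e+00 2.26019276e-04] 0.020555800858003816 5.55
```

View pics/s4.png

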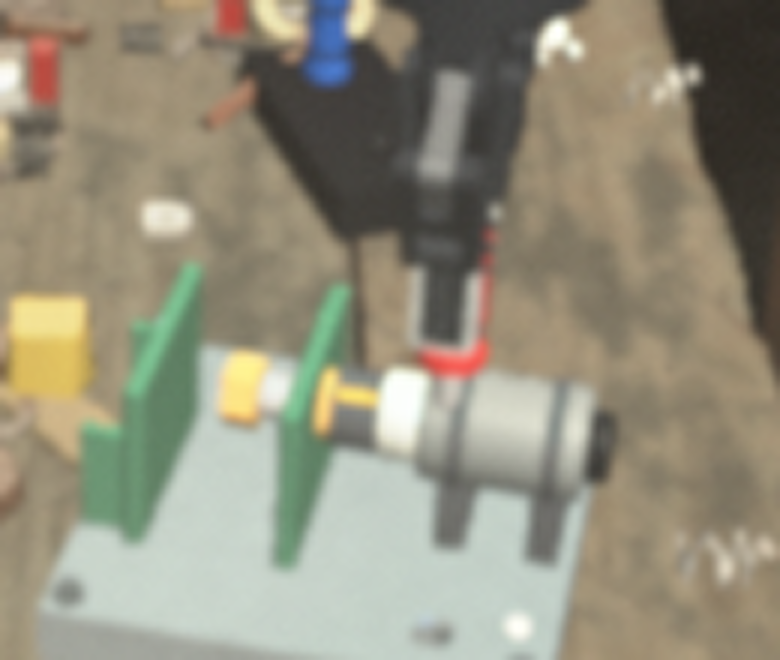

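View pics/t4.png

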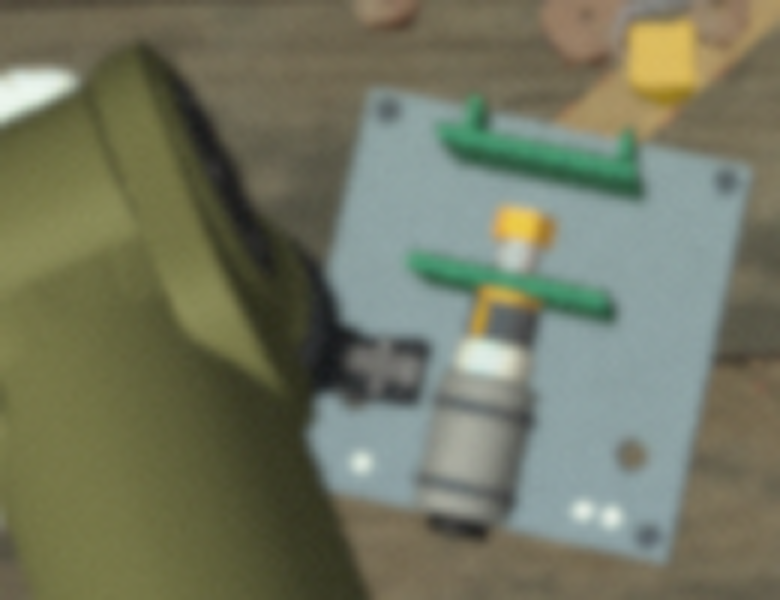

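```bash
python3 - <<'E'
from h import *
for z in (.125,.135,.145):
    p=proj('scene',[.4716,.1902,z])[0]; print(z,(p-[240,180]+.5)*6-.5)
i=cv2.cvtColor(cv2.imread('pics/s4r.png'),cv2.COLOR_BGR2RGB); crop('s',i,295,225,40,30,18,'pics/s5.png')
E
```

```text
0.125 [445.82210502 402.03748395]
0.135 [447.70965847 377.82578341]
0.145 [449.61736404 353.32494901]
```

View pics/s5.png

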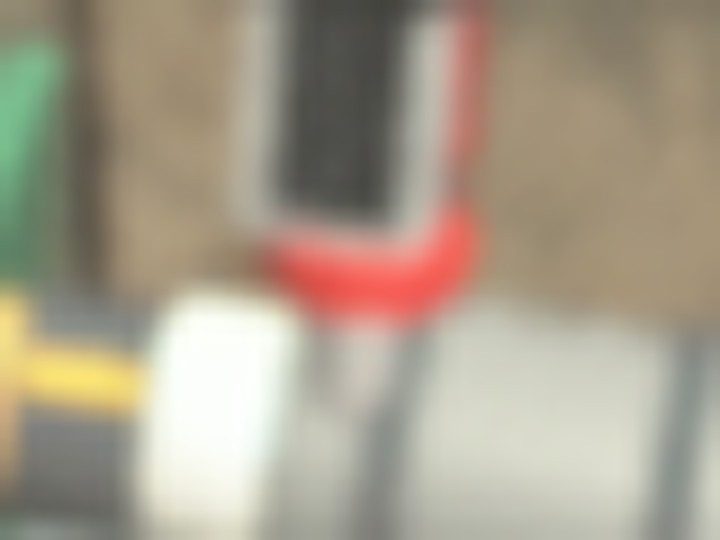

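Emit:
play_rows --commands '[0, 0.1, -3, 0, -1, 0, 0.1, -6, 0, -1, 0, 0.1, -9, 0, -1, 0, 0.1, -9.3, 0, -1, 0, 0.1, -9.3, 0, -1]'

```text
t: 6.18
ee_pos: [0.4722, 0.191, 0.0657]
orientation: [2.465, 1.942, 0.002]
wrist_force: [1.1, -0.3, -0.6]
width: 0.0206
```

```bash
python3 - <<'E'
from h import *
i=grab_frame('scene')
cv2.imwrite('pics/s6r.png',cv2.cvtColor(i,cv2.COLOR_RGB2BGR))
crop('s',i,285,250,60,45,13,'pics/s6.png'); o=manip.get_obs(); print(o['ee_pos'],o['orientation'],o['width'],o['t'],o['wrist_force'])
e=o['ee_pos']
for z in (.025,.035,.045):
    p=proj('scene',[e[0],e[1],e[2]-.058+z])[0]; print(z,(p-[285,250]+.5)*13-.5)
E
```

```text
[0.47266084 0.19130501 0.06627128] [2.46509019 1.94270671 0.00350163] 0.02060163048257743 6.225 [-0.26799735 -0.11539258 -0.09660927]
0.025 [339.94857831 419.4705119 ]
0.035 [343.63306245 372.31421339]
0.045 [347.35607445 324.61129645]
```

View pics/s6.png

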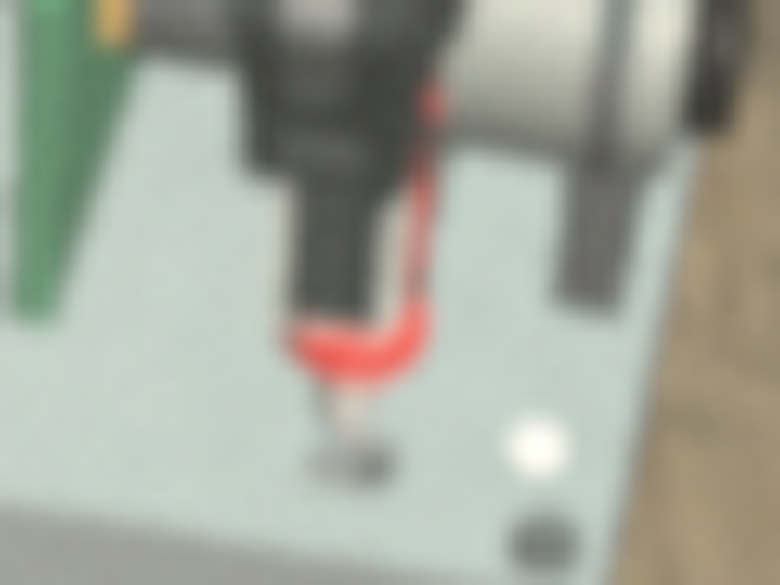

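Emit:
play_rows --commands '[-0.15, 0, 0, 0, -1, -0.15, 0, 0, 0, -1, -0.15, 0, -0.2, 0, -1, -0.15, 0, -0.4, 0, -1, -0.15, 0, -0.4, 0, -1]'

```text
t: 6.85
ee_pos: [0.4709, 0.1912, 0.0619]
orientation: [2.465, 1.943, 0.003]
wrist_force: [0.5, -0.6, -0.0]
width: 0.0203
```

Now insert gradually.

Emit:
play_rows --commands '[0, 0, -0.4, 0, -1, -0.03, 0, -0.8, 0, -1, -0.05, 0, -1.2, 0, -1, -0.05, 0, -1.2, 0, -1]'

```text
t: 7.35
ee_pos: [0.4701, 0.1908, 0.0494]
orientation: [2.465, 1.943, 0.001]
wrist_force: [-0.5, -0.5, -0.7]
width: 0.0203
```

Emit:
play_rows --commands '[0.05, 0.03, -0.4, 0, -1, 0.05, 0.03, -0.8, 0, -1, 0.05, 0.03, -1.2, 0, -1, 0.05, 0.03, -1.2, 0, -1]'

```text
t: 7.85
ee_pos: [0.4707, 0.1908, 0.038]
orientation: [2.466, 1.942, 0.0]
wrist_force: [-2.2, -2.3, 5.3]
width: 0.0205
```

Emit:
play_rows --commands '[0, 0, -0.1, 0, -1, 0, 0, 0, 0, -0.1, 0, 0, 0, 0, -0.1, 0, 0, 0, 0, -0.1, 0, 0, 4, 0, -0.1, 0, 0, 8, 0, -0.1, 0, 0, 12, 0, -0.1, 0, 0, 12, 0, -0.1]'

```text
t: 8.85
ee_pos: [0.473, 0.192, 0.1614]
orientation: [2.465, 1.942, 0.011]
wrist_force: [-0.0, 0.1, -1.1]
width: 0.0384
```

```bash
python3 - <<'E'
from h import *
i=grab_frame('scene')
cv2.imwrite('pics/s7r.png',cv2.cvtColor(i,cv2.COLOR_RGB2BGR))
crop('s',i,270,240,80,60,10,'pics/s7.png'); o=manip.get_obs(); print(o['ee_pos'],o['orientation'],o['width'],o['t'],o['wrist_force'])
for z in (.025,.051,.077):
    p=proj('scene',[.471,.1913,z])[0]; print(z,(p-[270,240]+.5)*10-.5)
E
```

```text
[0.47157081 0.19143661 0.15929428] [2.46520238 1.94230789 0.00530509] 0.03836399371395255 8.9 [ 0.18093435 -1.22724818 -0.02319659]
0.025 [416.76216963 452.35186009]
0.051 [424.24322258 358.07017324]
0.077 [431.92960773 260.91290109]
```

View pics/s7.png

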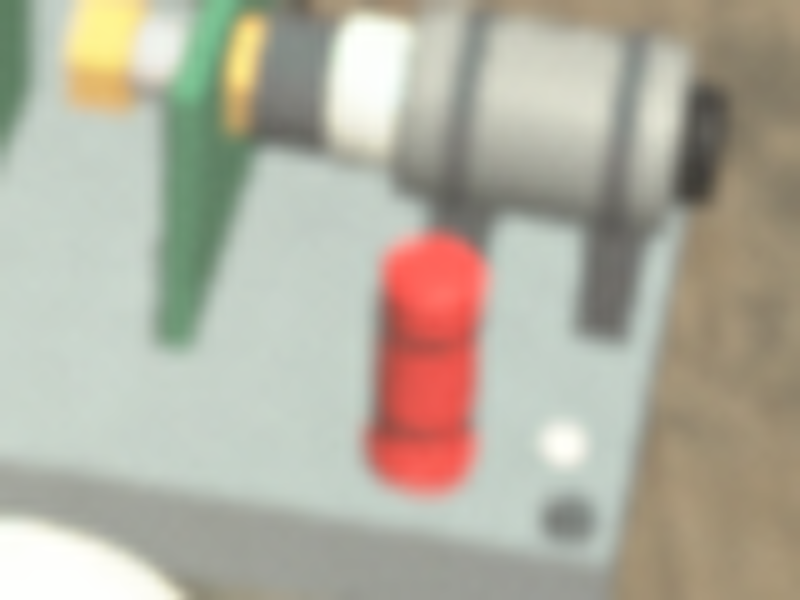

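Emit:
play_rows --commands '[0.5, -6, 0, 0, 0.2, 1, -12, 0, 0, 0.2, 1.5, -18, 0, 0, 0.2, 1.5, -24, 0, 0, 0.2, 2, -30, 0, 0, 0.2, 2.5, -36, 0, 0, 0.2, 2.5, -42.4, 0, 0, 0.2, 2.5, -42.4, -2, 0, 0.2, 2.5, -42.4, -4, 0, 0.2, 2.5, -42.4, -5, 0, 0.2, 2.5, -42.4, -5, 0, 0.2]'

```text
t: 10.28
ee_pos: [0.4957, -0.2321, 0.108]
orientation: [2.466, 1.944, 0.002]
wrist_force: [0.6, 0.0, 0.6]
width: 0.0513
```

```bash
python3 - <<'E'
from h import *
i=grab_frame('scene')
crop('s',i,260,130,80,80,9,'pics/s8.png'); o=manip.get_obs(); print(o['ee_pos'],o['orientation'],o['width'],o['t'],o['wrist_force'])
E
```

```text
[ 0.49637176 -0.23232244  0.10890512] [2.46529367 1.94313504 0.00407597] 0.05119510595679029 10.325 [-0.47451239  0.3544005   0.87210406]
```

View pics/s8.png

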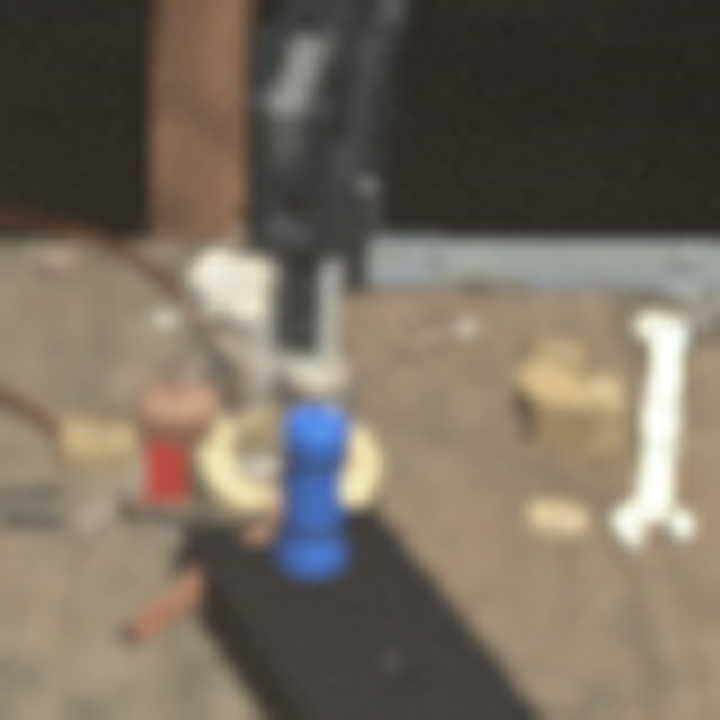

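Emit:
play_rows --commands '[0, 0, -3, 0, 0.2, 0, 0, -6, 0, 0.2, 0, 0, -7.1, 0, 0.2, 0, 0, -7.1, 0, 0.2, 0, 0, -7.1, 0, 0.2]'

```text
t: 10.95
ee_pos: [0.4974, -0.2328, 0.0393]
orientation: [2.464, 1.942, 0.006]
wrist_force: [-0.6, 0.1, 0.2]
width: 0.0513
```

Emit:
play_rows --commands '[-0.1, 0, -0.1, 0, 0.2, -0.1, 0, -0.1, 0, 0.2, -0.1, 0, -0.1, 0, -1, -0.1, 0, -0.1, 0, -1, -0.1, 0, -0.1, 0, -1, -0.1, 0, -0.1, 0, -1]'

```text
t: 11.7
ee_pos: [0.4966, -0.233, 0.0385]
orientation: [2.464, 1.942, 0.007]
wrist_force: [-0.2, -0.9, 2.8]
width: 0.0201
```

Emit:
play_rows --commands '[0, 0, 4, 0, -1, 0, 0, 9, 0, -1, 0, 0, 12, 0, -1, -1, 6, 12, 0, -1, -2, 12, 12, 0, -1, -3, 18, 12, 0, -1, -4.5, 24, 12, 0, -1, -5.5, 29.8, 12, 0, -1, -5.5, 29.8, 10, 0, -1, -5.5, 29.8, 7, 0, -1, -5.5, 29.8, 4, 0, -1, -5.5, 29.8, 3.2, 0, -1, -5.5, 29.8, 3.2, 0, -1]'

```text
t: 13.32
ee_pos: [0.4414, 0.0649, 0.0704]
orientation: [2.464, 1.942, 0.005]
wrist_force: [-0.5, -0.2, 0.3]
width: 0.0207
```

```bash
python3 - <<'E'
from h import *
i=grab_frame('scene');j=grab_frame('top')
crop('s',i,275,210,80,60,10,'pics/s9.png');crop('s',j,190,190,90,70,8,'pics/t9.png'); o=manip.get_obs(); print(o['ee_pos'],o['orientation'],o['width'],o['t'],o['wrist_force'])
e=o['ee_pos']
for n,c in(('scene',[275,210,10]),('top',[190,190,8])):
  for P in ([e[0],e[1],e[2]-.033],[e[0],e[1],e[2]-.013],[.4408,.0652,.025],e):
    p=proj(n,P)[0]; print(n,(p-c[:2]+.5)*c[2]-.5)
E
```

```text
[0.44248564 0.06519145 0.07155076] [2.4632667  1.94109411 0.00912087] 0.02069416911085055 13.425 [ 1.15582604  0.0012493  -0.27917411]
scene [456.62880975 363.0273025 ]
scene [462.65062566 293.83942576]
scene [459.61381763 409.26027144]
scene [466.62331697 248.10955134]
top [518.66449509 440.75909138]
top [515.1414849  436.83099452]
top [521.05750653 448.30176703]
top [512.78982838 434.20875148]
```

View pics/s9.png

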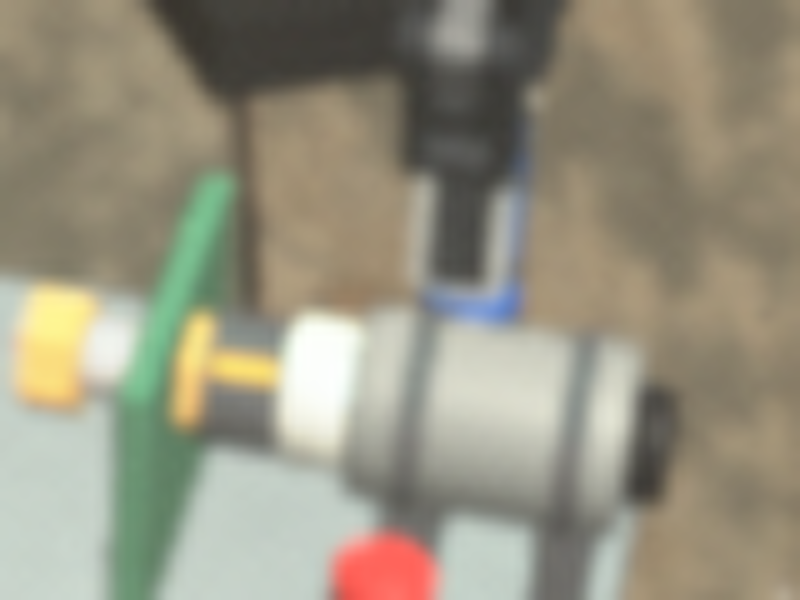

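View pics/t9.png

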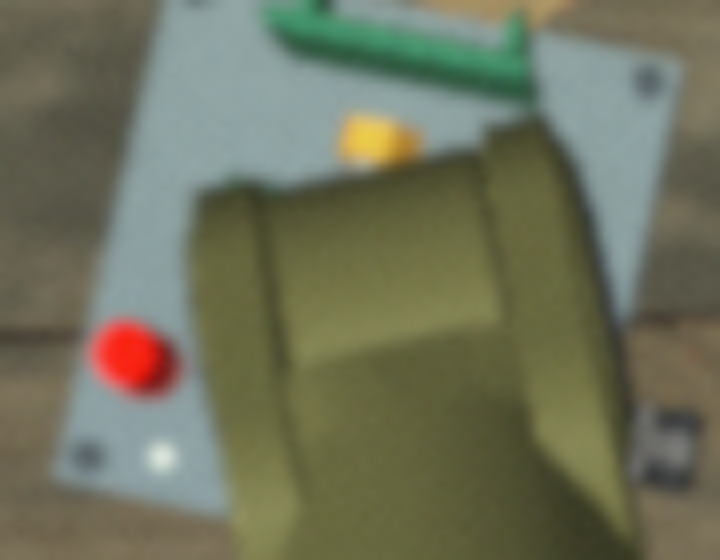

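Emit:
play_rows --commands '[-0.15, 0, 0, 0, -1, -0.15, 0, -0.4, 0, -1, -0.15, 0, -0.9, 0, -1, -0.15, 0, -0.9, 0, -1, -0.15, 0, -0.9, 0, -1]'

```text
t: 14.05
ee_pos: [0.4409, 0.0652, 0.0625]
orientation: [2.463, 1.941, 0.009]
wrist_force: [-0.3, -0.4, -0.6]
width: 0.0204
```

Emit:
play_rows --commands '[0, 0, -0.4, 0, -1, -0.02, 0, -0.8, 0, -1, -0.03, 0, -1.2, 0, -1, -0.03, 0, -1.2, 0, -1]'

```text
t: 14.55
ee_pos: [0.4403, 0.0644, 0.0498]
orientation: [2.463, 1.94, 0.007]
wrist_force: [0.6, -2.2, -2.7]
width: 0.0205
```

Emit:
play_rows --commands '[0, -0.05, -0.4, 0, -1, 0, -0.05, -0.8, 0, -1, 0, -0.05, -1.2, 0, -1, 0, -0.05, -1.2, 0, -1]'

```text
t: 15.05
ee_pos: [0.4405, 0.0642, 0.0385]
orientation: [2.464, 1.941, 0.007]
wrist_force: [-3.3, -2.4, 8.4]
width: 0.0203
```

Emit:
play_rows --commands '[0, 0, -0.1, 0, -1, 0, 0, 0, 0, -0.1, 0, 0, 0, 0, -0.1, 0, 0, 0, 0, -0.1, 0, 0, 4, 0, -0.1, 0, 0, 8, 0, -0.1, 0, 0, 12, 0, -0.1, 0, 0, 13, 0, -0.1]'

```text
t: 16.05
ee_pos: [0.4422, 0.065, 0.1711]
orientation: [2.462, 1.941, 0.015]
wrist_force: [0.3, 0.2, -0.5]
width: 0.0385
```

```bash
python3 - <<'E'
from h import *
i=grab_frame('scene')
crop('s',i,240,200,110,90,7,'pics/s10.png'); o=manip.get_obs(); print(o['ee_pos'],o['orientation'],o['width'],o['t'],o['wrist_force'])
for z in (.025,.077):
    p=proj('scene',[.441,.065,z])[0]; print(z,(p-[240,200]+.5)*7-.5)
E
```

```text
[0.44190707 0.06492172 0.17091953] [2.4627132  1.94067919 0.01379558] 0.03833541409881958 16.1 [0.47598585 0.93772335 0.77860372]
0.025 [565.95128331 355.97817737]
0.077 [577.04680857 229.7458661 ]
```

View pics/s10.png

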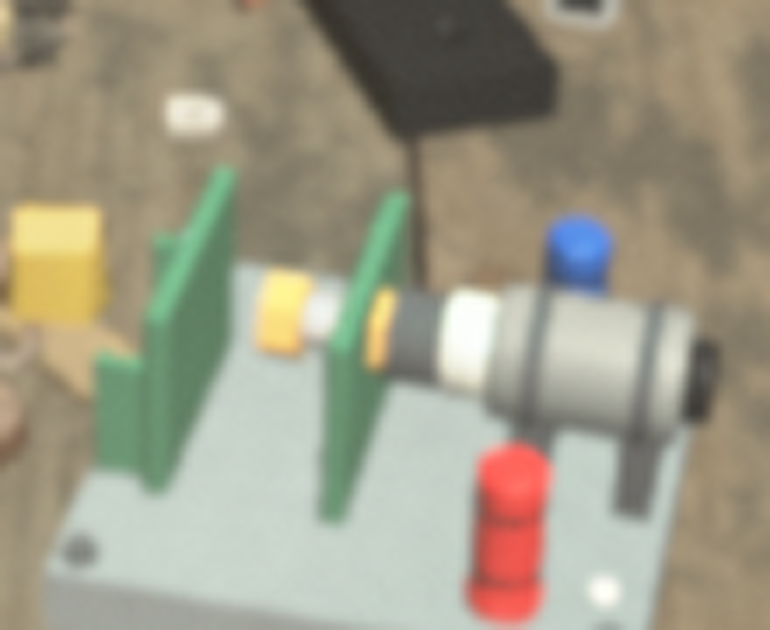

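Emit:
play_rows --commands '[5, 2.1, 0, 0, 0.6, 10, 4.25, 0, 0, 0.6, 10, 4.25, 0, 0, 0.6, 10, 4.25, -3, 0, 0.6, 10, 4.25, -4, 0, 0.6, 10, 4.25, -4, 0, 0.6, 10, 4.25, -4, 0, 0.6]'

```text
t: 16.98
ee_pos: [0.5422, 0.1075, 0.1318]
orientation: [2.463, 1.94, 0.016]
wrist_force: [0.3, 0.3, -0.5]
width: 0.068
```

```bash
python3 - <<'E'
from h import *
i=grab_frame('scene')
crop('s',i,240,170,110,90,7,'pics/s11.png'); o=manip.get_obs(); print(o['ee_pos'],o['orientation'],o['width'],o['t'],o['wrist_force'])
e=o['ee_pos']
for P in (e,[.5387,.1082,.07]):
    p=proj('scene',P)[0]; print((p-[240,170]+.5)*7-.5)
E
```

```text
[0.54239999 0.10748785 0.13198137] [2.46250201 1.94025675 0.01656192] 0.06821657700481837 17.025 [-2.25908908e-05  1.10543983e+00 -1.41624573e-01]
[277.39372653 362.50859251]
[284.57960325 526.41907665]
```

View pics/s11.png

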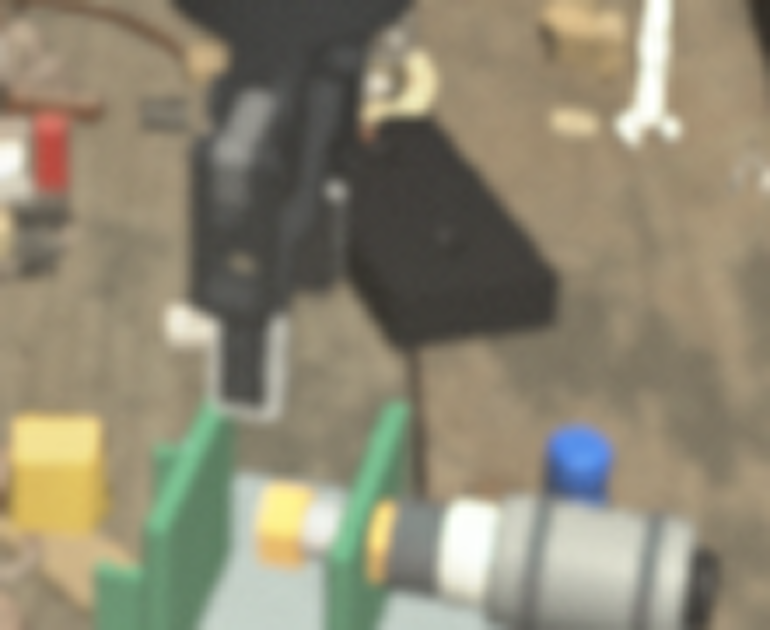

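Emit:
play_rows --commands '[-0.15, 0, -2, 0, 0.6, -0.15, 0, -4, 0, 0.6, -0.15, 0, -4, 0, 0.6]'

```text
t: 17.4
ee_pos: [0.5401, 0.1074, 0.0916]
orientation: [2.463, 1.941, 0.014]
wrist_force: [0.7, 0.6, -0.6]
width: 0.0684
```

```bash
python3 - <<'E'
from h import *
i=grab_frame('scene')
crop('s',i,240,190,100,80,8,'pics/s12.png'); o=manip.get_obs(); print(o['ee_pos'],o['orientation'],o['width'],o['t'],o['wrist_force'])
E
```

```text
[0.54097181 0.10753304 0.09251609] [2.46253191 1.9402319  0.01693649] 0.06822909946359444 17.45 [ 0.115352   -0.41397665  0.65818764]
```

View pics/s12.png

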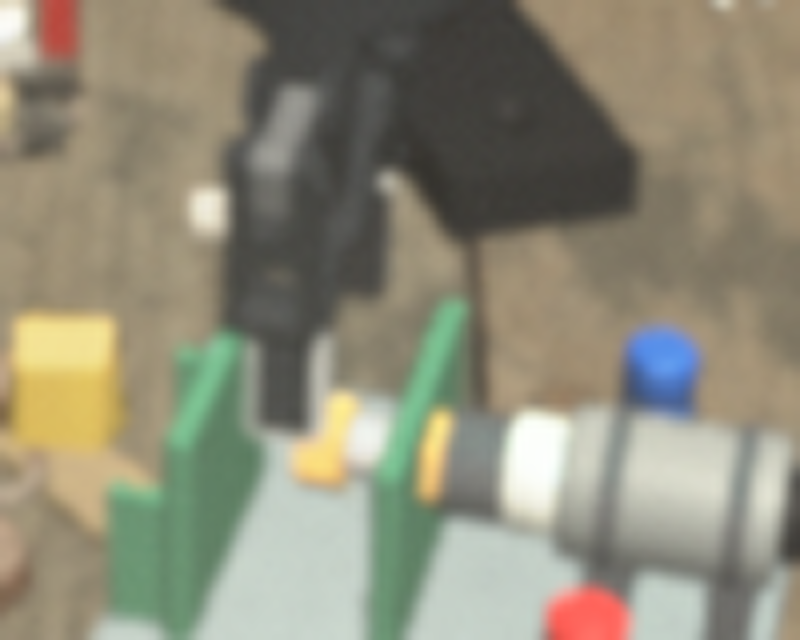

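Emit:
play_rows --commands '[-0.1, 0, -1.5, 0, 0.6, -0.1, 0, -3, 0, 0.6, -0.1, 0, -4.1, 0, 0.6, -0.1, 0, -4.1, 0, 0.6, -0.1, 0, -4.1, 0, 0.6]'

```text
t: 18.08
ee_pos: [0.5402, 0.1075, 0.0516]
orientation: [2.462, 1.94, 0.017]
wrist_force: [-0.4, 0.2, 0.3]
width: 0.0683
```

Emit:
play_rows --commands '[0, 0, 0, 0, -1, 0, 0, 0, 0, -1, 0, 0, 0, 0, -1, 0, 0, 0, 0, -1, 0, 0, 0, 0, -1, 0, 0, 0, 0, -1, 0, 0, 0, 0, -1, 0, 0, 0, 0, -1]'

```text
t: 19.08
ee_pos: [0.5402, 0.1057, 0.052]
orientation: [2.463, 1.938, 0.015]
wrist_force: [-1.9, -4.4, 5.0]
width: 0.0231
```

```bash
python3 - <<'E'
from h import *
i=grab_frame('scene')
crop('s',i,240,190,110,85,7,'pics/s13.png'); o=manip.get_obs(); print(o['ee_pos'],o['orientation'],o['width'],o['t'],o['wrist_force'],o['ft_torque'])
E
```

```text
[0.54023461 0.10573116 0.05199333] [2.46303944 1.93757808 0.01519461] 0.022822261584111075 19.125 [-1.58564389 -4.4449494   4.80100348] [-1.05103788  0.42982094 -0.06969189]
```

View pics/s13.png

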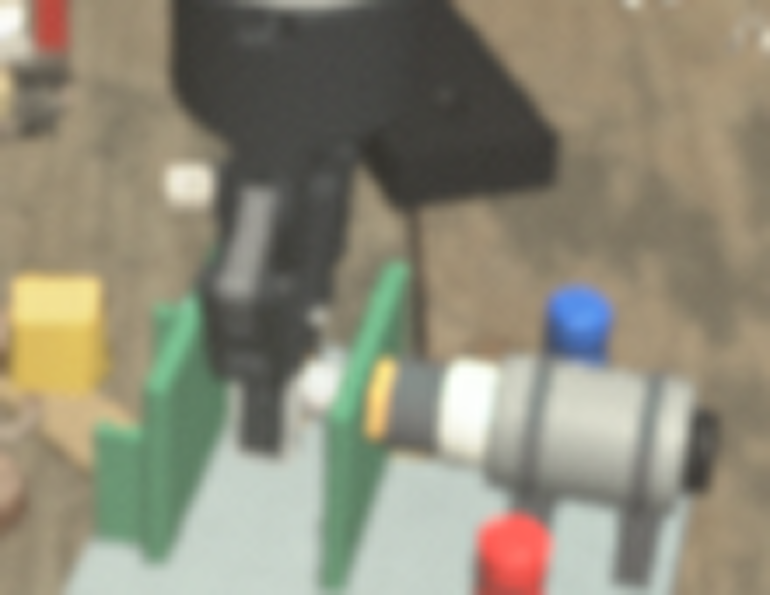

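Emit:
play_rows --commands '[0, 0, 0, 0, -1, 0, 0, 0, 0, -1, 0, 0, 0, 0, -1, 0, 0, 0, 0, -1, 0, 0, 0, 0, -1, 0, 0, 0, 0, -1, 0, 0, 0, 0, -1, 0, 0, 0, 0, -1, 0, 0, 0, 0, -1, 0, 0, 0, 0, -1, 0, 0, 0, 0, -1, 0, 0, 0, 0, -1, 0, 0, 0, 0, -1, 0, 0, 0, 0, -1, 0, 0, 0, 0, -1, 0, 0, 0, 0, -1, 0, 0, 0, 0, -1, 0, 0, 0, 0, -1, 0, 0, 0, 0, -1, 0, 0, 0, 0, -1]'

```text
t: 21.62
ee_pos: [0.5402, 0.1057, 0.052]
orientation: [2.463, 1.938, 0.015]
wrist_force: [-1.7, -3.7, 5.0]
width: 0.0232
```

```bash
python3 - <<'E'
from h import *
i=grab_frame('scene')
crop('s',i,285,230,25,30,16,'pics/s14.png'); o=manip.get_obs(); print(o['ee_pos'],o['width'],o['t'],o['wrist_force'],o['ft_torque'])
E
```

```text
[0.54022068 0.10569629 0.05199863] 0.022675163252509976 21.675 [-2.10092487 -3.49334893  4.66522424] [-0.70909657  0.4237827  -0.16840932]
```

Emit:
play_rows --commands '[0, 0, 0, 0, -1, 0, 0, 0, 0, -1, 0, 0, 0, 0, -1, 0, 0, 0, 0, -1, 0, 0, 0, 0, -1, 0, 0, 0, 0, -1, 0, 0, 0, 0, -1, 0, 0, 0, 0, -1, 0, 0, 0, 0, -1, 0, 0, 0, 0, -1, 0, 0, 0, 0, -1, 0, 0, 0, 0, -1, 0, 0, 0, 0, -1, 0, 0, 0, 0, -1, 0, 0, 0, 0, -1, 0, 0, 0, 0, -1, 0, 0, 0, 0, -1, 0, 0, 0, 0, -1, 0, 0, 0, 0, -1, 0, 0, 0, 0, -1]'

```text
t: 24.18
ee_pos: [0.5402, 0.1057, 0.052]
orientation: [2.463, 1.938, 0.015]
wrist_force: [-1.6, -3.5, 4.7]
width: 0.023
```

```bash
python3 - <<'E'
from h import *
i=grab_frame('scene')
crop('s',i,285,230,25,30,16,'pics/s15.png'); o=manip.get_obs(); print(o['ee_pos'],o['width'],o['t'],o['wrist_force'],o['ft_torque'])
a=cv2.imread('pics/s14.png');b=cv2.imread('pics/s15.png');cv2.imwrite('pics/c1.png',np.hstack([a,b]))
E
```

```text
[0.54020242 0.10568567 0.05198657] 0.022925086081224278 24.225 [-2.68293564 -3.1971135   4.85343626] [-0.7066989   0.44824247 -0.13638853]
```

Emit:
play_rows --commands '[0, 0, 0, 0, -1, 0, 0, 0, 0, -1, 0, 0, 0, 0, -1, 0, 0, 0, 0, -1, 0, 0, 0, 0, -1, 0, 0, 0, 0, -1, 0, 0, 0, 0, -1, 0, 0, 0, 0, -1, 0, 0, 0, 0, -1, 0, 0, 0, 0, -1, 0, 0, 0, 0, -1, 0, 0, 0, 0, -1, 0, 0, 0, 0, -1, 0, 0, 0, 0, -1, 0, 0, 0, 0, -1, 0, 0, 0, 0, -1]'

```text
t: 26.22
ee_pos: [0.5402, 0.1057, 0.052]
orientation: [2.463, 1.938, 0.015]
wrist_force: [-2.9, -4.1, 5.1]
width: 0.0228
```

```bash
python3 - <<'E'
from h import *
i=grab_frame('scene')
crop('s',i,285,230,25,30,16,'pics/s16.png'); crop('s',i,230,190,130,105,6,'pics/s17.png'); o=manip.get_obs(); print(o['ee_pos'],o['width'],o['t'],o['wrist_force'],o['ft_torque'])
cv2.imwrite('pics/c1.png',np.hstack([cv2.imread('pics/s%d.png'%k) for k in (15,16)]))
cv2.imwrite('pics/c0.png',np.hstack([cv2.imread('pics/s%d.png'%k) for k in (14,15)]))
E
```

```text
[0.54022372 0.10570004 0.05201551] 0.022748977123412926 26.275 [-2.0458411  -3.15552592  5.01618437] [-0.71671551  0.46586061 -0.15147417]
```

View pics/c1.png

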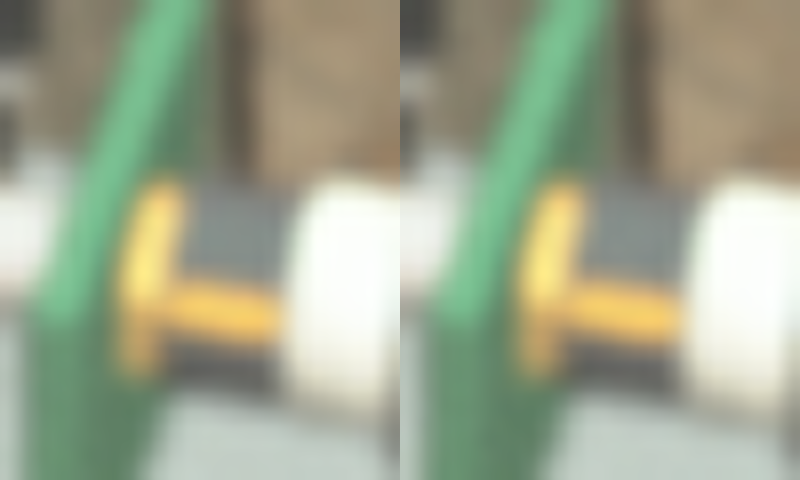

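View pics/c0.png

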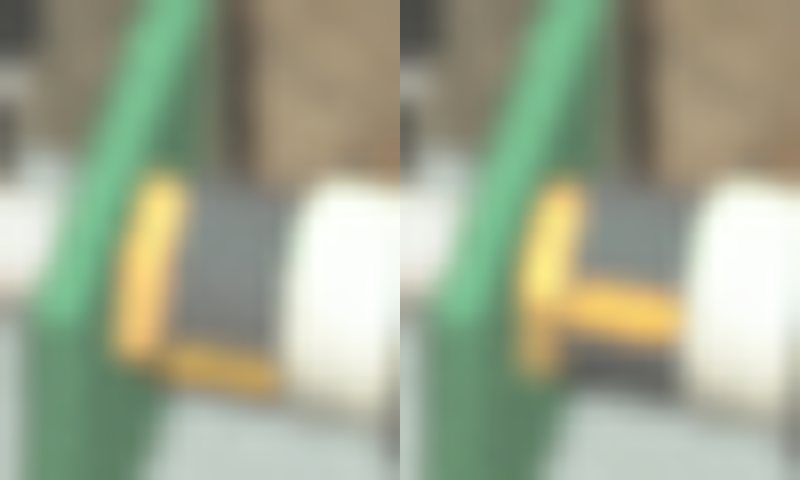

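View pics/s17.png

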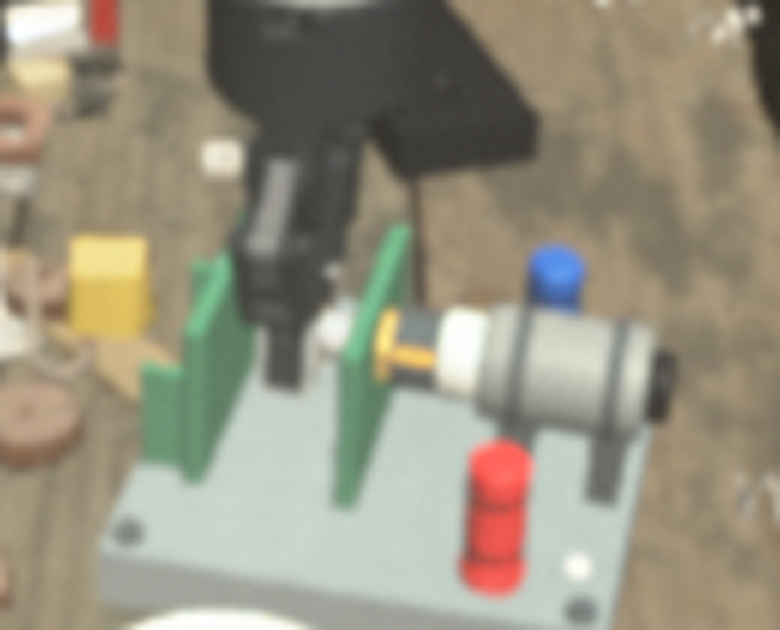

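The nut's yellow stripe moved between 21.7 s and 24.2 s (left panel stripe at (220,370), right panel at (620,310)). It is identical at 24.2 s and 26.3 s, so the nut has stalled tight. The red pin at (497,515) and the blue pin at (557,275) both stand home, and the head is still gripped.

```bash
python3 -c "
from bench import manip
print(manip.job_done())"
```

```text
the job is handed in; nothing more can be done
None
```

I put the red pin in the one-dot hole and then the blue pin in the two-dot hole. After that I gripped the bolt head from above in the gap, held it until the nut stalled, and handed the job in at about 26 s with the grip still on. No verdict was reported.

- **Pins:** each one seated at the same tool height at which I had picked it up from the equally high stand, with 5–8 N of upward contact force. In the last picture both stand upright in place. The runner hides the blue pin's shoulder, so for that pin I rely on the tool height and on the position of its top, which was within about 1 px of where it should be.
- **Bolt head:** the fingers read 22.7 mm open on the 24 mm flats. The pins also read 1–2 mm under their size. The tool stayed still, and the outside force on the wrist was about 6 N.
- **Nut:** its stripe turned between 21.7 s and 24.2 s and was identical at 24.2 s and 26.3 s. The thread value and the finger force can't be read directly, so "tight" is judged from the stripe alone.
- **Bystanders:** the arm never came near the tub or the bearing at low height. I did not measure their positions again at the end.

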